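# Find the high spot of an eccentric shaft on centres

### The job

The shaft with the eccentric disc stands between sprung centres in the checking fixture. Slide the gauge up by its lug until its plunger bears on the rim of the disc and is pressed in about half-way (10 mm), then turn the shaft by its knob, watching the plunger swing, and leave it with the disc's high spot against the plunger and the plunger still pressed in. Be gentle: do not force the shaft sideways off its centres, never drive the plunger to the end of its travel, and leave the things lying around alone.

Things in the scene. Friction and masses are not known exactly. Their poses are not given: they have to be found in the camera images.
- fixture: Checking fixture, fixed to the bench: dark steel base plate 110 (x) x 280 (y) x 14 mm, origin at the centre of its underside. The shaft stands upright at x = 0, y = -90 mm in this frame; the gauge carriage runs on rails along y. A bridge (upright on the +x side, arm over the disc, top at z = 95 mm, round housing 32 mm across) carries the upper centre.
- knob_centre (a point): Point on the shaft's axis at gripping height (z = 120 mm) in the round black ribbed knob at the top of the shaft: diameter 25 mm, from z = 99 to 131 mm, just above the bridge. It turns both ways without limit, about the vertical. The centres are sprung sideways at about 5 N per mm; the point moves with the shaft.
- centre_ref (a point): Fixed point of the fixture, where knob_centre stands when no side load acts on the shaft.
- shaft (a joint): Angle of the shaft in rad, growing counter-clockwise seen from above. Friction about 0.03 N m, it stays where it is left. Which angle brings the high spot to the plunger is not known beforehand.
- disc_axis (a point): Point on the shaft's axis at the height of the plunger (z = 58 mm). The steel disc there is 60 mm across and 16 mm thick and sits 3 mm off this axis, in an unknown direction, so its rim is 27 mm (low spot) to 33 mm (high spot) away from the axis on the plunger's side as it turns.
- lug_grip (a point): Gripping point in the gauge carriage's upright grey lug: 12 mm thick along the fixture's y, 30 mm wide along its x, top at z = 112 mm, this point at z = 98 mm, on its middle. Below it on the shaft side is the round dial of the gauge, top at z = 68 mm.
- carriage (a joint): Position of the gauge carriage in m, 0 at its far end, growing as it slides along the fixture's -y towards the shaft, up to 0.080. Friction about 5 N; it stays where it is left.
- plunger (a joint): How far the gauge's plunger is pressed in, in m: 0 free, 0.020 at the end of its travel. Spring about 1 N at 0 and 3 N at the end. The needle of the dial, which faces up, turns clockwise with it by about 16 degrees per mm.
- plunger_tip (a point): Centre of the ball, 8 mm across, at the plunger's tip (z = 58 mm), which bears on the disc's rim and points at the shaft's axis along the fixture's -y. At the high spot this point is 37 mm from the shaft's axis, at the low spot 31 mm.
- loupe: Bystander: black eye loupe 34 mm across, 27 mm high, origin under its middle. Leave alone.
- marker: Bystander: black marker pen 131 mm long, 15 mm thick, lying; origin under its middle. Leave alone.
- spudger: Bystander: flat green spudger 126 mm long, 8 mm high, lying; origin under its middle. Leave alone.
- relay: Bystander: small blue relay 12 x 28 x 15 mm, origin under its middle. Leave alone.
- jar: Bystander: grey paste jar with white lid, 45 mm across, 37 mm high, origin under its middle. Leave alone.

How it is judged:
On the way:
1. the plunger bears on the disc, pressed in 7 to 13 mm (value of joint plunger between 0.007 and 0.013 m), for 0.3 s.
At the end, for the whole second after the job is handed in: the plunger is still pressed in by the disc (4 to 19 mm) and the disc's high spot stands against it: the ball's centre is more than 36.7 mm from the shaft's axis (within about 25 degrees of the high spot) (horizontal distance between plunger_tip and disc_axis above 0.0367 m and value of joint plunger between 0.004 and 0.019 m); the robot touches nothing.
It fails at once if the shaft is forced more than 3 mm sideways off its centres (horizontal distance between knob_centre and centre_ref above 0.003 m).
It fails at once if the plunger is driven to the end of its travel (more than 19 mm) (value of joint plunger above 0.019 m).
It fails at once if a bystander is moved more than 15 mm (distance of any of loupe, marker, spudger, relay, jar from where it was at the start of the episode above 0.015 m).
It also fails if it takes over 72 s, if anything falls off the work surface, if the arm or the gripper's body presses on something with over 40 N, if the wrist force passes 120 N, or if a joint passes its speed limit or range.

### The arm

A 6-joint arm with a two-finger parallel gripper is mounted at the origin on a cart in front of the work surface, level with it; the furniture and walls round the work are solid. World frame = base frame: x ahead of the robot, y to its left, z up, the work surface at z = 0. Lengths are in m, angles in rad, forces in N, time in s.
With the tool pointing down it reaches from about 0.375 to 0.9 m from the base axis. Payload 3.1 kg.
Tool frame: the origin (TCP) lies midway between the tips of the shut fingers; the grasp point (between the pads) lies 19 mm behind it; z points along the fingers, x is the direction in which the jaws open and shut, and the axes are right-handed (so a half turn about z gives the same grasp; the last joint's range is limited). The gripper opens to 87 mm and grips with 3 to 60 N. Pads are 19 mm wide; open, the fingers measure 117 mm over their backs; the gripper's body (75 mm by 190 mm) begins 51 mm behind the grasp point.
Start: joints at [-1.488, 0.527, 1.433, -0, 1.181, -0.178], TCP at [0.162, -0.604, 0.223] pointing down, gripper open.
Joint ranges: [-3.08, 3.08], [-0.75, 2.2], [0.22, 2.44], [-1.43, 4.57], [0, 2.65], [-2.85, 2.85]. Speed limits (rad/s): [2.79, 2.79, 3.14, 3.14, 3.14, 3.14].

### API

Orientations are given as a 3x3 rotation matrix whose columns are the frame's x, y, z axes.
In Python, from rig import r gives the robot as it stands. The module is installed in compiled form; this text tells all that it offers.
- The arm moves only by the tool apply_moves, never from a script. Its argument "motion" is a list of rows, each a list of 5 numbers: the opening, from 0 (shut) to 1 (fully open), then the shift along the tool's x, y, z in m, then the turn about the tool's z in degrees. A call has 1 to 8 rows; each row is the pose to reach, as a shift and turn from the pose commanded when the call began, along the tool's axes at that moment; what a row does not reach only later rows make up. A row lasts 1/8 s, in which the tool goes at most 62.5 mm and 10.7 degrees, less where a joint would pass 70% of its speed; a pose out of reach is approached as far as the arm can. A call with a gripper value outside its range is refused whole. The fingers move at their own pace and stop on an object; "grip_force" is the grip in N (left out, the last holds). Time passes only in rows, so rows that repeat a pose let the fingers close. It gives the time, the measured TCP pose, the force and the opening at its end, in the units of the state.
- r.state(): the state, without advancing time (a new reading comes with each control period).
- r.read_camera(name): name is "scene" or "top" or "wrist"; returns a dict with "frame" (384x512x3 uint8, red, green, blue), "fx", "fy", "cx", "cy" (pixels), "pose" (4x4, takes a point from camera to world coordinates); the wrist camera has in their place "hand_eye" (4x4, takes a point from camera to tool coordinates, whose origin is the TCP and whose axes are the tool frame's). Camera axes: x right, y up, looking along -z (the intrinsics and any distortion apply to the point x, -y, -z); pixel columns grow to the right and rows downward; lengths in m; the calibration is good to about 2 mm. A picture is of the moment at which its call begins: read the wrist's pose just before it. There is no depth.
- r.finish_job(): hands the job in, once; it reports no verdict.
The state is a dict: "t": time; "qpos": joint angles; "qvel": joint speeds; "joint_torque": joint torques, N m; "ee_pos": TCP position; "ee_rot": TCP orientation; "ft_force": force on the tool from outside, world axes, zero at the start; "ft_torque": the same for the moment, N m; "finger_gap": opening from 0.0 (shut) to 1.0 (fully open).
Only numpy, scipy, OpenCV 4.12 (cv2) and the standard library are available. Lean on these libraries where they do the work, as an engineer would, in place of code of your own. Each camera call takes 0.05 s, during which the arm holds its last target. There are 200 camera calls.

## Working session

There is one attempt and no reset: what is moved stays moved. The work goes in short steps, Python scripts to look and compute and a tool call to move; the robot and the scene stay as the last step left them, time stands still between calls to the robot, and variables do not carry over. Pictures are saved under pics/ and viewed, about 8 in all and at most 12, crops included, and the job is handed in when it is done.

Besides the shell and the picture viewer there is one more tool, called after "Call:" as a command line: name --pt "numbers of a row" for each row, then --argument value for the rest. apply_moves: Moves the arm, as the interface text tells. Its arguments: {"type":"object","properties":{"motion":{"type":"array"},"grip_force":{"type":"number"}},"required":["motion"]}

```bash
mkdir -p pics
cat > h.py <<'E'
import numpy as np, cv2
from rig import r
def snap(n,f):
    s=r.state(); c=r.read_camera(n)
    cv2.imwrite('pics/'+f,c['frame'][:,:,::-1])
    if 'pose' in c: T=np.array(c['pose'])
    else:
        E=np.eye(4);E[:3,:3]=s['ee_rot'];E[:3,3]=s['ee_pos'];T=E@np.array(c['hand_eye'])
    d={k:np.array(v) for k,v in c.items() if k!='frame'}
    np.savez('pics/'+f[:-4]+'.npz',T=T,K=[c['fx'],c['fy'],c['cx'],c['cy']])
    return c,T
def ray(f,u,v):
    z=np.load('pics/'+f+'.npz');fx,fy,cx,cy=z['K'];T=z['T']
    d=T[:3,:3]@np.array([(u-cx)/fx,-(v-cy)/fy,-1]);return T[:3,3],d
def onz(f,u,v,h):
    o,d=ray(f,u,v);return o+d*(h-o[2])/d[2]
def proj(f,p):
    z=np.load('pics/'+f+'.npz');fx,fy,cx,cy=z['K'];T=z['T']
    q=T[:3,:3].T@(np.array(p)-T[:3,3]);return cx+fx*q[0]/-q[2],cy-fy*q[1]/-q[2]
E
python3 - <<'E'
from h import *
for n in('scene','top'):
    c,T=snap(n,n+'1.png');print(n,c.keys(),[c[k] for k in('fx','fy','cx','cy')],T.round(3).tolist())
a=cv2.imread('pics/scene1.png');b=cv2.imread('pics/top1.png')
s=r.state();print(s['ee_rot'],s['ft_force'])
E
```

```text
scene dict_keys(['frame', 'fx', 'fy', 'cx', 'cy', 'pose']) [409.5282669617836, 409.5282669617836, 253.22145543659622, 197.8472924337175] [[-0.879, 0.317, -0.355, 0.271], [-0.476, -0.587, 0.654, 0.396], [-0.001, 0.745, 0.667, 0.662], [0.0, 0.0, 0.0, 1.0]]
top dict_keys(['frame', 'fx', 'fy', 'cx', 'cy', 'pose']) [459.28790978702614, 459.28790978702614, 261.56114848812, 192.1141964229132] [[-0.015, 0.996, -0.088, 0.483], [-1.0, -0.013, 0.024, -0.147], [0.023, 0.089, 0.996, 1.108], [0.0, 0.0, 0.0, 1.0]]
[[ 2.58771766e-01 -9.65938476e-01 -1.84016436e-04]
 [-9.65936512e-01 -2.58771617e-01  1.97593956e-03]
 [-1.95625428e-03 -3.33569177e-04 -9.99998031e-01]] [-0.66295525  0.12062017  0.05250544]
```

View pics/top1.png

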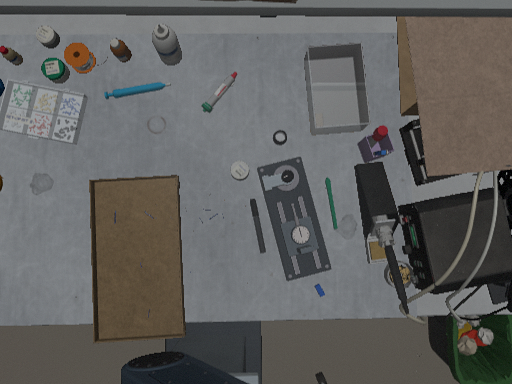

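View pics/scene1.png

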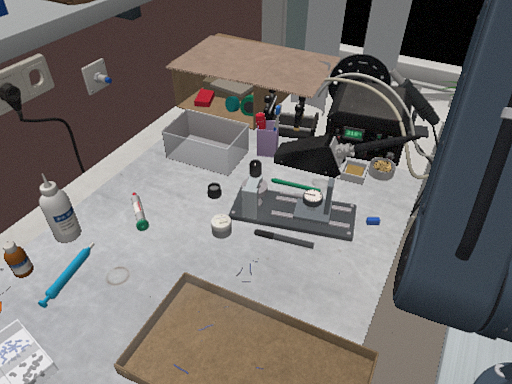

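Top view: the base plate runs from the corners (258,166)/(300,157) to (330,270)/(288,279), with the knob near (288,176) and the dial at (300,234). The shaft end points away from the robot. Next: measure the corners, and take a magnified crop.

Run:
```python
from h import *
b=cv2.imread('pics/top1.png')
cv2.imwrite('pics/c1.png',cv2.resize(b[145:295,240:350],None,fx=4,fy=4,interpolation=cv2.INTER_CUBIC))
P=[onz('top1',*p,.014) for p in((258,166),(300,157),(330,270),(288,279))]
print(np.round(P,3), [np.linalg.norm(P[i]-P[(i+1)%4]).round(3) for i in range(4)])
c=np.mean(P,0);ny=(P[0]+P[1]-P[2]-P[3]);ny/=np.linalg.norm(ny)
nx=P[0]+P[3]-P[1]-P[2];nx/=np.linalg.norm(nx)
print('c',c,'-y dir',ny,np.degrees(np.arctan2(ny[1],ny[0])),'x dir',nx,'shaft',c+.09*ny)
print('knob via px',onz('top1',288,176,.131),'dial',onz('top1',300,234,.068))
```

```text
[[ 0.643 -0.166  0.014]
 [ 0.664 -0.268  0.014]
 [ 0.393 -0.333  0.014]
 [ 0.374 -0.233  0.014]] [np.float64(0.104), np.float64(0.279), np.float64(0.102), np.float64(0.278)]
c [ 0.51837537 -0.25012291  0.014     ] -y dir [0.97159534 0.23664846 0.        ] 13.688813521678432 x dir [-0.1943153   0.98093912  0.        ] shaft [ 0.60581895 -0.22882455  0.014     ]
knob via px [ 0.60353029 -0.22838114  0.131     ] dial [ 0.47898857 -0.25806194  0.068     ]
```

View pics/c1.png

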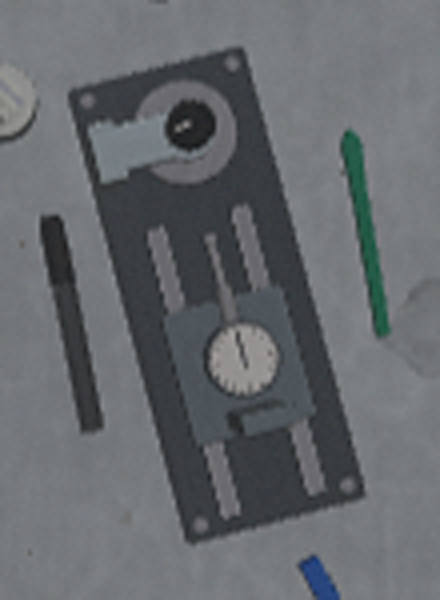

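Run:
```python
from h import *
L=onz('top1',240+258/4-.3,145+415/4-.3,.112);print('lug',L)
s=r.state();R=np.array(s['ee_rot']);p=np.array(s['ee_pos'])
print(p,R.T@(np.array([L[0]-.02,L[1],.25])-p), 'in axis', (L[:2]-[.6045,-.2286])@[.973,.231],(L[:2]-[.6045,-.2286])@[-.231,.973])
```

```text
lug [ 0.44795583 -0.26174171  0.112     ]
[ 0.16171382 -0.6030162   0.2216622 ] [-0.26080902 -0.345495   -0.0277124 ] in axis -0.1599732132754551 0.003914823195444722
```

Call:
apply_moves --pt "0.5 0 0 -0.04 0" --pt "0.5 -0.04 -0.05 -0.04 -10" --pt "0.5 -0.08 -0.1 -0.04 -20" --pt "0.5 -0.12 -0.15 -0.04 -30" --pt "0.5 -0.15 -0.2 -0.04 -40" --pt "0.5 -0.19 -0.25 -0.04 -50" --pt "0.5 -0.23 -0.3 -0.04 -60" --pt "0.5 -0.26 -0.345 -0.04 -70"

```text
t: 1.1
ee_pos: [0.4284, -0.261, 0.2623]
ee_rot: [[0.997, -0.081, -0.0], [-0.081, -0.997, 0.001], [-0.001, -0.001, -1.0]]
ft_force: [0.2, 0.3, 0.1]
finger_gap: 0.502
```

Call:
apply_moves --pt "0.5 0 0 0 -9" --pt "0.5 0 0 0 -18" --pt "0.5 0 0 0 -18"

```text
t: 1.48
ee_pos: [0.4277, -0.2628, 0.2622]
ee_rot: [[0.975, 0.224, -0.001], [0.224, -0.975, 0.001], [-0.0, -0.001, -1.0]]
ft_force: [0.1, 1.0, 0.6]
finger_gap: 0.504
```

Run:
```python
from h import *
c,T=snap('wrist','w1.png');s=r.state();R=np.array(s['ee_rot'])
print(s['t'],s['ee_pos'],np.degrees(np.arctan2(R[1,0],R[0,0])),R[:,2],s['qpos'],T[:3,3],-T[:3,2],c.keys())
```

```text
1.525 [ 0.42759069 -0.26298282  0.26228562] 12.85121052699302 [-4.92609878e-04  5.59682959e-04 -9.99999722e-01] [-7.74398117e-01  3.12011160e-01  1.68574657e+00  6.10736469e-05
  1.14457844e+00 -9.98719207e-01] [ 0.41198145 -0.1925753   0.42358438] [ 0.05842148 -0.25459937 -0.96528032] dict_keys(['frame', 'fx', 'fy', 'cx', 'cy', 'hand_eye'])
```

View pics/w1.png

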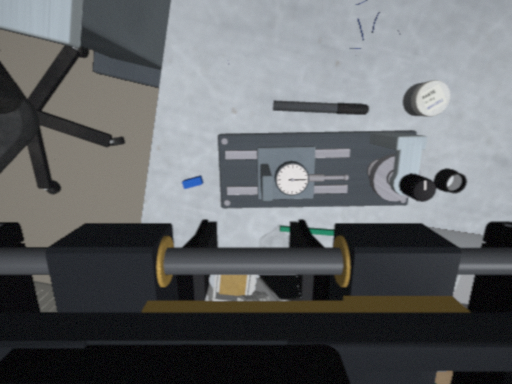

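The fixture's long side runs nearly along image columns, so the yaw is about right. The lug is at about (265,181), the dial at (292,179) and the knob at (424,187). I'll zoom in on a crop.

Run:
```python
from h import *
b=cv2.imread('pics/w1.png')
cv2.imwrite('pics/c2.png',cv2.resize(b[120:220,210:450],None,fx=3.3,fy=3.3,interpolation=cv2.INTER_CUBIC))
```

```text
(no output)
```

View pics/c2.png

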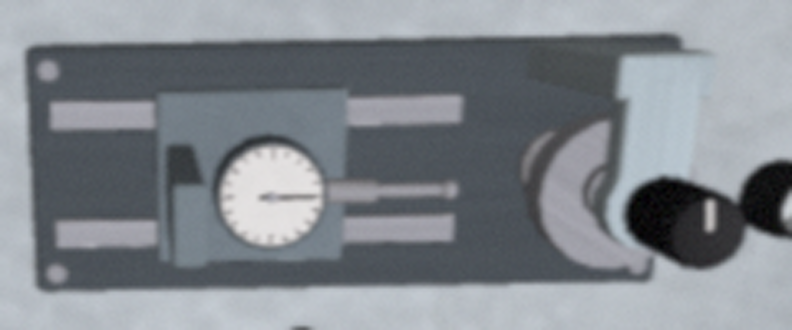

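Run:
```python
from h import *
g=lambda x,y,z:onz('w1',210+x/3.3-.35,120+y/3.3-.35,z)
L=g(190,224,.112);K=g(700,222,.131);D=g(271,190,.068);t=g(452,189,.058)
cs=[g(*p,.014) for p in((28,46),(680,36),(653,279),(38,290))]
print('L',L,'K',K,'D',D,'tip',t);print(np.round(cs,4))
e=[cs[1]-cs[0],cs[2]-cs[3]];print([np.degrees(np.arctan2(v[1],v[0])) for v in e],[np.linalg.norm(v) for v in e])
u=np.array([np.cos(np.radians(13.)),np.sin(np.radians(13.))]);n=np.array([-u[1],u[0]])
c=np.mean(cs,0);S=c[:2]+.09*u;print('shaft',S)
for q in(L,K,D,t):print((q[:2]-S)@u,(q[:2]-S)@n)
s=r.state();R=np.array(s['ee_rot']);print('tool shift to lug',R.T@(np.r_[L[:2],.079]-s['ee_pos']))
```

```text
L [ 0.44508443 -0.26565553  0.112     ] K [ 0.60036306 -0.22444902  0.131     ] D [ 0.47671862 -0.25606886  0.068     ] tip [ 0.54761201 -0.24159998  0.058     ]
[[ 0.3705 -0.2286  0.014 ]
 [ 0.6374 -0.1631  0.014 ]
 [ 0.6649 -0.2668  0.014 ]
 [ 0.3958 -0.3339  0.014 ]]
[np.float64(13.781217594999134), np.float64(13.994806233949317)] [np.float64(0.2748156439925185), np.float64(0.2773606724718084)]
shaft [ 0.60483915 -0.22787011]
-0.16416008786228578 -0.0008799897940189027
-0.0035917839956596696 0.004340310199242544
-0.13118014098337577 0.0013448353378523062
-0.058848953687760615 -0.0005046671233836608
tool shift to lug [0.01652627 0.00661681 0.18327546]
```

Call:
apply_moves --pt "0.5 0.017 0.005 0.04 -0.8" --pt "0.5 0.017 0.005 0.09 -0.8" --pt "0.5 0.017 0.005 0.13 -0.8" --pt "0.5 0.017 0.005 0.16 -0.8" --pt "0.5 0.017 0.005 0.18 -0.8" --pt "0.5 0.017 0.005 0.18 -0.8"

```text
t: 2.28
ee_pos: [0.4443, -0.2638, 0.0811]
ee_rot: [[0.972, 0.236, -0.003], [0.236, -0.972, 0.003], [-0.002, -0.003, -1.0]]
ft_force: [0.4, 0.1, 0.7]
finger_gap: 0.499
```

Call:
apply_moves --pt "0.3 0 0 0 0" --pt "0.1 0 0 0 0" --pt "0.1 0 0 0 0" --pt "0.05 0 0 0 0" --pt "0.05 0 0 0 0" --pt "0.05 0 0 0 0" --grip_force 15

```text
t: 3.02
ee_pos: [0.445, -0.2646, 0.0832]
ee_rot: [[0.971, 0.239, -0.001], [0.239, -0.971, -0.001], [-0.001, 0.001, -1.0]]
ft_force: [-3.7, -1.5, 5.3]
finger_gap: 0.135
```

Run:
```python
from h import *
c,T=snap('wrist','w2.png');s=r.state();print(s['t'],s['ee_pos'],s['finger_gap'],s['ft_force'])
b=cv2.imread('pics/w2.png')
cv2.imwrite('pics/w2b.png',cv2.resize(b[60:290,150:500],None,fx=2.2,fy=2.2,interpolation=cv2.INTER_CUBIC))
```

```text
3.075 [ 0.44500319 -0.26462852  0.0831515 ] 0.14076897609225597 [-3.53987085 -2.03804935  5.97297571]
```

View pics/w2b.png

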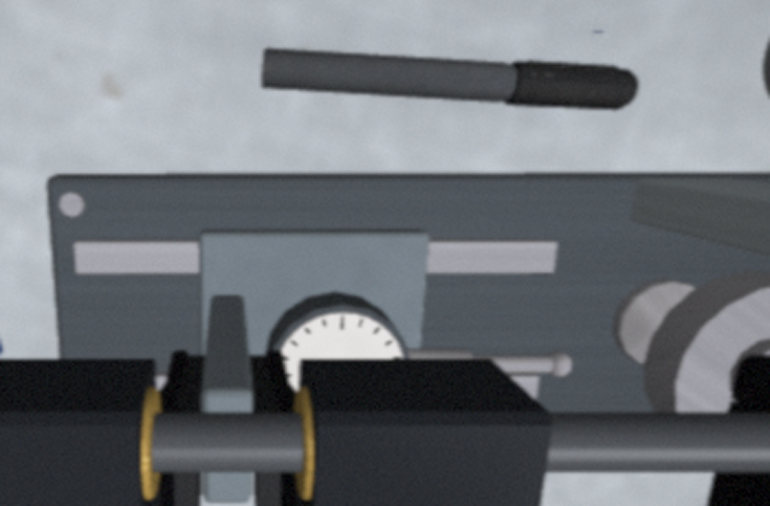

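The grasp holds the lug well, and the plunger ball shows at crop (562,365), which is full-frame (405.5,226). It stays fixed in this view until contact, so any shift of it gives the plunger press directly.

Call:
apply_moves --pt "0.05 0.004 0 0 0" --pt "0.05 0.01 0 0 0" --pt "0.05 0.016 0 0 0" --pt "0.05 0.022 0 0 0" --pt "0.05 0.028 0 0 0" --pt "0.05 0.032 0 0 0" --pt "0.05 0.032 0 0 0"

```text
t: 3.95
ee_pos: [0.4759, -0.257, 0.0832]
ee_rot: [[0.971, 0.239, -0.001], [0.239, -0.971, -0.001], [-0.001, 0.0, -1.0]]
ft_force: [-4.1, -1.6, 6.3]
finger_gap: 0.14
```

Run:
```python
from h import *
c,T=snap('wrist','w3.png');s=r.state();print(s['t'],s['ee_pos'],s['ft_force'])
p=onz('w2',405.5-.3,225.9-.3,.058);q=onz('w2',406.5-.3,225.9-.3,.058);print('tip before',p,'mm/px',np.linalg.norm(q-p)*1e3)
a=cv2.imread('pics/w2.png')[200:250,330:480];b=cv2.imread('pics/w3.png')[200:250,330:480]
t=cv2.imread('pics/w2.png')[219:233,398:412]
m=cv2.matchTemplate(cv2.imread('pics/w3.png')[210:240,340:430],t,cv2.TM_CCOEFF_NORMED);_,v,_,l=cv2.minMaxLoc(m);print(v,l[0]+340-398,l[1]+210-219)
tp=cv2.imread('pics/top1.png');c2,_=snap('top','top2.png')
x=cv2.resize(cv2.imread('pics/top2.png')[145:295,240:350],None,fx=3,fy=3,interpolation=cv2.INTER_CUBIC)
o=cv2.resize(np.vstack([a,b]),None,fx=3,fy=3,interpolation=cv2.INTER_CUBIC)
h=max(x.shape[0],o.shape[0]);f=lambda i:np.vstack([i,np.zeros((h-i.shape[0],i.shape[1],3),np.uint8)])
cv2.imwrite('pics/c3.png',np.hstack([f(o),f(x)]))
```

```text
4.0 [ 0.47588199 -0.25697187  0.08315436] [-3.83848224 -1.17243519  6.1133509 ]
tip before [ 0.54814368 -0.24161196  0.058     ] mm/px 0.6910004473389055
0.9596384763717651 -5 0
```

View pics/c3.png

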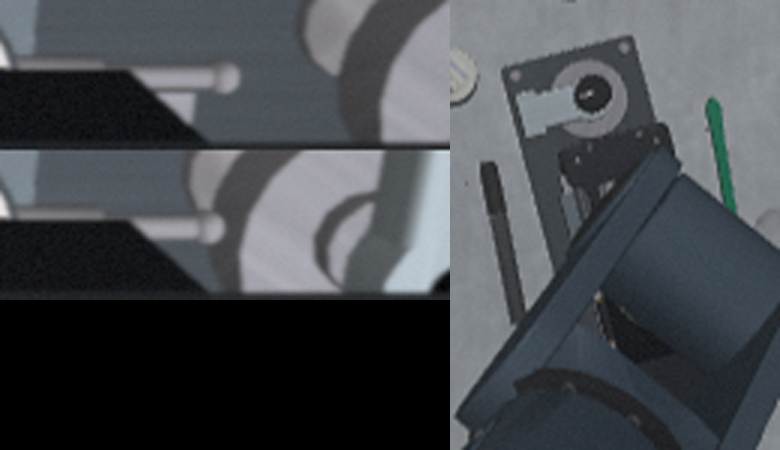

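The ball now touches the disc rim, having moved 5 px, or about 3.5 mm pressed in. I'll go about 6.5 mm further.

Call:
apply_moves --pt "0.05 0.003 0 0 0" --pt "0.05 0.0065 0 0 0" --pt "0.05 0.0065 0 0 0" --pt "0.05 0.0065 0 0 0" --pt "0.05 0.0065 0 0 0"

```text
t: 4.68
ee_pos: [0.4818, -0.2555, 0.0831]
ee_rot: [[0.971, 0.239, -0.002], [0.239, -0.971, -0.001], [-0.002, 0.0, -1.0]]
ft_force: [-4.9, -1.9, 6.3]
finger_gap: 0.142
```

Run:
```python
from h import *
c,T=snap('wrist','w4.png');s=r.state();print(s['t'],s['ee_pos'],s['ft_force'])
t=cv2.imread('pics/w2.png')[219:233,398:412];t3=cv2.imread('pics/w3.png')[219:233,393:407]
im=cv2.resize(cv2.imread('pics/w4.png')[210:240,340:430],None,fx=4,fy=4,interpolation=cv2.INTER_CUBIC)
i3=cv2.resize(cv2.imread('pics/w3.png')[210:240,340:430],None,fx=4,fy=4,interpolation=cv2.INTER_CUBIC)
for i,n in((im,'4'),(i3,'3')):
  for q in(t,t3):
    m=cv2.matchTemplate(i,cv2.resize(q,None,fx=4,fy=4,interpolation=cv2.INTER_CUBIC),cv2.TM_CCOEFF_NORMED);_,v,_,l=cv2.minMaxLoc(m);print(n,v,l[0]/4+340-398,l[1]/4+210-219)
```

```text
4.725 [ 0.48174954 -0.25548906  0.08315093] [-4.7369124  -2.78863537  6.79294096]
4 0.9733469486236572 -13.75 0.25
4 0.99509596824646 -13.25 0.0
3 0.9658433794975281 -5.25 0.25
3 0.9998685717582703 -5.0 0.0
```

Pressed in by about 9.3 mm (13.5 px), inside the band. Next: release, lift, and look at the knob and disc from above.

Call:
apply_moves --pt "0.3 0 0 0 0" --pt "0.5 0 0 0 0" --pt "0.5 0 0 0 0" --pt "0.5 0 0 -0.03 0" --pt "0.5 0 0 -0.08 0" --pt "0.6 0.02 0.01 -0.13 0" --pt "0.6 0.06 0.03 -0.15 0" --pt "0.6 0.1 0.04 -0.15 0"

```text
t: 5.72
ee_pos: [0.5921, -0.2715, 0.2357]
ee_rot: [[0.971, 0.238, 0.005], [0.238, -0.971, -0.004], [0.004, 0.005, -1.0]]
ft_force: [0.1, -0.0, -0.5]
finger_gap: 0.597
```

Call:
apply_moves --pt "0.6 0.02 0 0 0" --pt "0.6 0.02 0 0 0" --pt "0.6 0.02 0 0 0"

```text
t: 6.1
ee_pos: [0.6078, -0.265, 0.2319]
ee_rot: [[0.971, 0.239, -0.002], [0.239, -0.971, 0.001], [-0.002, -0.001, -1.0]]
ft_force: [-0.6, -0.6, -0.4]
finger_gap: 0.597
```

Run:
```python
from h import *
c,T=snap('wrist','w5.png');s=r.state();print(s['t'],s['ee_pos'],s['qpos'],s['ft_force'])
b=cv2.imread('pics/w5.png')
x,y=map(int,proj('w5',[.59,-.23,.1]));print(x,y)
y0=max(0,y-75);x0=max(0,x-110);print(x0,y0)
cv2.imwrite('pics/c5.png',cv2.resize(b[y0:y0+150,x0:x0+200],None,fx=4,fy=4,interpolation=cv2.INTER_CUBIC))
```

```text
6.15 [ 0.60770152 -0.26519398  0.23214326] [-5.79550360e-01  5.71501875e-01  1.31820050e+00 -2.88738881e-04
  1.25359624e+00 -8.19972122e-01] [ 0.42130406 -0.41183446  0.19601369]
243 148
133 73
```

View pics/c5.png

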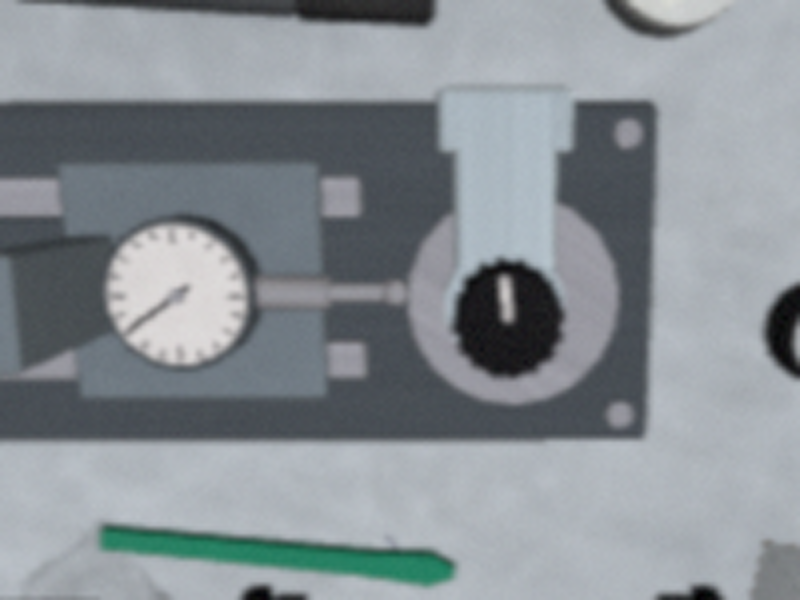

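A clear view. The needle reads about 143° clockwise from zero, or about 9 mm pressed in. The knob is at crop (508,318), its mark pointing up, and the disc circle is centred near (513,302).

Run:
```python
from h import *
g=lambda x,y,z:onz('w5',133+x/4-.375,73+y/4-.375,z)
K=g(508,318,.131)
b=cv2.imread('pics/c5.png')
# disc rim fit: points of strong gradient along rays
G=cv2.GaussianBlur(cv2.cvtColor(b,cv2.COLOR_BGR2GRAY),(0,0),3).astype(float)
pts=[]
for a in np.radians(list(range(-40,150,5))+list(range(205,230,5))):
    rr=np.arange(85,122);v=[G[int(302+q*np.sin(a)),int(513+q*np.cos(a))] for q in rr]
    i=np.argmin(np.gradient(v)); pts.append(g(513+rr[i]*np.cos(a),302+rr[i]*np.sin(a),.066)[:2])
pts=np.array(pts)
A=np.c_[2*pts,np.ones(len(pts))]
for _ in range(3):
    s,*_r=np.linalg.lstsq(A,(pts**2).sum(1),rcond=None);R=np.sqrt(s[2]+s[:2]@s[:2]);e=np.abs(np.linalg.norm(pts-s[:2],axis=1)-R);k=e<.0015;A=A[k];pts=pts[k]
D=s[:2];print('knob',K,'disc',D,'R',R,len(pts))
u=np.array([np.cos(np.radians(13.7)),np.sin(np.radians(13.7))]);n=np.array([-u[1],u[0]])
d=D-K[:2];print('ecc along u,n (mm)',d@u*1e3,d@n*1e3)
S=r.state();Rm=np.array(S['ee_rot']);print('tool shift to knob',Rm.T@(np.r_[K[:2],.103]-S['ee_pos']),np.degrees(np.arctan2(Rm[1,0],Rm[0,0])))
```

```text
knob [ 0.60473424 -0.22568163  0.131     ] disc [ 0.60824905 -0.22830506] R 0.029579516515279677 43
ecc along u,n (mm) 2.7934819559249897 -3.3812308990648163
tool shift to knob [ 0.00670618 -0.0389449   0.1291756 ] 13.780367193699284
```

Call:
apply_moves --pt "0.6 0.006 -0.038 0.01 0" --pt "0.6 0.006 -0.038 0.04 0" --pt "0.6 0.006 -0.038 0.08 0" --pt "0.6 0.006 -0.038 0.11 0" --pt "0.6 0.006 -0.038 0.128 0" --pt "0.6 0.006 -0.038 0.128 0" --pt "0.6 0.006 -0.038 0.128 0"

```text
t: 7.02
ee_pos: [0.6064, -0.2277, 0.1058]
ee_rot: [[0.971, 0.238, 0.002], [0.238, -0.971, -0.001], [0.002, 0.002, -1.0]]
ft_force: [-0.6, 0.5, 0.4]
finger_gap: 0.599
```

Call:
apply_moves --pt "0.4 0 0 0 0" --pt "0.32 0 0 0 0" --pt "0.29 0 0 0 0" --pt "0.27 0 0 0 0" --pt "0.25 0 0 0 0" --pt "0.25 0 0 0 0" --pt "0.25 0 0 0 0" --grip_force 5

```text
t: 7.9
ee_pos: [0.6057, -0.227, 0.1046]
ee_rot: [[0.971, 0.239, 0.0], [0.239, -0.971, -0.0], [0.0, 0.0, -1.0]]
ft_force: [0.5, -0.3, 1.1]
finger_gap: 0.286
```

Call:
apply_moves --pt "0.22 0 0 0 0" --pt "0.22 0 0 0 0" --pt "0.22 0 0 0 8" --pt "0.22 0 0 0 17" --pt "0.22 0 0 0 26" --pt "0.22 0 0 0 35" --pt "0.22 0 0 0 45" --pt "0.22 0 0 0 45" --grip_force 12

```text
t: 8.9
ee_pos: [0.606, -0.227, 0.1047]
ee_rot: [[0.856, -0.517, 0.001], [-0.517, -0.856, 0.0], [0.001, -0.0, -1.0]]
ft_force: [0.9, -0.2, 1.5]
finger_gap: 0.281
```

Call:
apply_moves --pt "0.22 0 0 0 9" --pt "0.22 0 0 0 18" --pt "0.22 0 0 0 27" --pt "0.22 0 0 0 36" --pt "0.22 0 0 0 45" --pt "0.22 0 0 0 45"

```text
t: 9.65
ee_pos: [0.606, -0.2273, 0.1046]
ee_rot: [[0.242, -0.97, 0.001], [-0.97, -0.242, -0.0], [0.001, -0.001, -1.0]]
ft_force: [0.3, -0.2, 1.1]
finger_gap: 0.284
```

Run:
```python
from h import *
c,T=snap('scene','s2.png');c,T=snap('top','top3.png');s=r.state();print(s['t'],s['ee_pos'],s['qpos'],s['ft_force'],s['ft_torque'],s['finger_gap'])
x=cv2.imread('pics/top3.png')[200:270,260:340];y=cv2.imread('pics/s2.png')[140:240,220:370]
cv2.imwrite('pics/c6.png',np.hstack([cv2.resize(x,(400,350),interpolation=cv2.INTER_CUBIC),cv2.resize(y,(400,350),interpolation=cv2.INTER_CUBIC)]))
```

```text
9.75 [ 0.60596642 -0.22727008  0.10467252] [-5.31129533e-01  6.97542619e-01  1.47086621e+00 -1.33702577e-04
  9.72215841e-01  7.95170874e-01] [ 0.44498901 -0.54643593  0.40065794] [-0.23326194 -0.11610861 -0.03381084] 0.2808301422510298
```

View pics/c6.png

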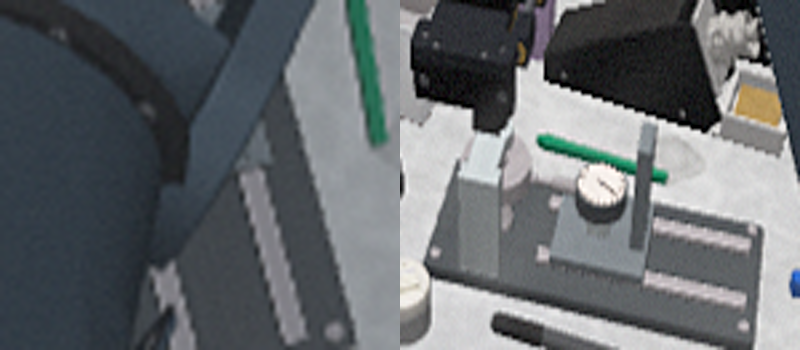

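The scene camera can see the dial while the knob is held, near crop (600,185). I'll turn the remaining ~50°, read the needle numerically from rectified scene pictures, then check from above.

Call:
apply_moves --pt "0.22 0 0 0 9" --pt "0.22 0 0 0 18" --pt "0.22 0 0 0 27" --pt "0.22 0 0 0 36" --pt "0.22 0 0 0 45" --pt "0.22 0 0 0 50" --pt "0.22 0 0 0 50"

```text
t: 10.62
ee_pos: [0.6056, -0.2274, 0.1047]
ee_rot: [[-0.588, -0.809, -0.0], [-0.809, 0.588, -0.001], [0.001, -0.0, -1.0]]
ft_force: [-0.1, -1.7, 1.0]
finger_gap: 0.284
```

```bash
cat >> h.py <<'E'
def needle(f,show=None):
    # rectify the dial plane z=.068 with u to the right, n up; find dial centre, then darkest radius
    u=np.array([.9716,.2368]);n=np.array([-u[1],u[0]]);C=np.array([.5137,-.247])
    im=cv2.imread('pics/'+f+'.png');N=240;k=.00025
    src=[];dst=[]
    for a,b in((-1,-1),(1,-1),(1,1),(-1,1)):
        P=C+k*N/2*(a*u+b*n);src.append(proj(f,[*P,.068]));dst.append((N/2+a*N/2,N/2-b*N/2))
    H=cv2.getPerspectiveTransform(np.float32(src),np.float32(dst))
    w=cv2.warpPerspective(im,H,(N,N),flags=cv2.INTER_CUBIC)
    m=cv2.inRange(w,(170,170,170),(255,255,255))
    m=cv2.morphologyEx(m,cv2.MORPH_CLOSE,np.ones((15,15)))
    cs,_=cv2.findContours(m,cv2.RETR_EXTERNAL,cv2.CHAIN_APPROX_NONE)
    c=max(cs,key=cv2.contourArea);(x,y),(A,B),_=cv2.fitEllipse(cv2.convexHull(c))
    g=cv2.cvtColor(w,cv2.COLOR_BGR2GRAY).astype(np.float32);R=(A+B)/4
    pol=cv2.warpPolar(g,(int(R),360),(x,y),R,0)
    v=pol[:,int(.2*R):int(.65*R)].mean(1);v=cv2.GaussianBlur(np.r_[v,v,v][:,None],(1,0+9),3)[360:720,0]
    a=int(np.argmin(v));print(f,'centre',(x,y),'axes',A,B,'needle cw deg',a,'mm',a/16,'2nd',[int(i) for i in np.argsort(v)[:8]])
    cv2.imwrite('pics/n_'+f+'.png',w);return a
E
python3 - <<'E'
from h import *
snap('scene','s3.png');s=r.state();print(s['t'],s['ee_pos'],s['ft_force'],s['finger_gap'])
u=np.array([.9716,.2368])
for f in('w5','s2','s3'):needle(f)
cv2.imwrite('pics/c7.png',np.hstack([cv2.imread(f'pics/n_{f}.png') for f in('w5','s2','s3')]))
E
```

```text
10.675 [ 0.60563965 -0.22739166  0.10464854] [ 0.52219996 -2.30320122  0.83079171] 0.282170351867462
w5 centre (128.03311157226562, 130.3931884765625) axes 152.4195098876953 153.2686767578125 needle cw deg 146 mm 9.125 2nd [146, 145, 147, 144, 148, 143, 149, 142]
s2 centre (137.2557830810547, 127.82095336914062) axes 164.03463745117188 262.16973876953125 needle cw deg 206 mm 12.875 2nd [206, 205, 207, 204, 208, 203, 202, 209]
s3 centre (136.92771911621094, 127.99710083007812) axes 164.31460571289062 261.6219177246094 needle cw deg 224 mm 14.0 2nd [224, 223, 225, 222, 226, 221, 227, 220]
```

View pics/c7.png

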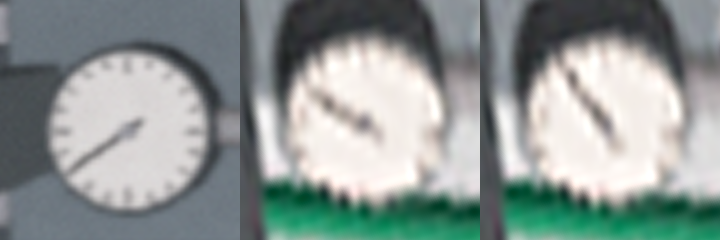

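The needle goes 146° → ~207° → ~235° (9.1 → 12.9 → 14.6 mm) at 0/90/140° of turn. A 3 mm sinusoid through these peaks near 160°, so I'll turn 20° more, and then 20° past that to bracket the peak.

Call:
apply_moves --pt "0.22 0 0 0 10" --pt "0.22 0 0 0 20" --pt "0.22 0 0 0 20"

```text
t: 11.05
ee_pos: [0.6054, -0.227, 0.1046]
ee_rot: [[-0.829, -0.559, -0.001], [-0.559, 0.829, 0.0], [0.0, 0.0, -1.0]]
ft_force: [0.3, -1.1, 2.0]
finger_gap: 0.281
```

```bash
sed -i 's/    g=cv2.cvtColor(w/    if f[0]=="s": x,y,A,B=128.,125.,150,150\n    g=cv2.cvtColor(w/' h.py
python3 - <<'E'
from h import *
snap('scene','s4.png');s=r.state();print(s['t'],s['ft_force'],s['ee_rot'][:2])
E
```

```text
11.1 [-0.31870473 -1.35879745  2.6228682 ] [[-8.28570784e-01 -5.59884160e-01 -4.27480783e-04]
 [-5.59884232e-01  8.28570844e-01  5.96585366e-05]]
```

Call:
apply_moves --pt "0.22 0 0 0 10" --pt "0.22 0 0 0 20" --pt "0.22 0 0 0 30" --pt "0.22 0 0 0 30"

```text
t: 11.6
ee_pos: [0.6054, -0.2267, 0.1046]
ee_rot: [[-0.997, -0.071, -0.001], [-0.071, 0.997, 0.001], [0.001, 0.001, -1.0]]
ft_force: [-0.5, -1.3, 2.8]
finger_gap: 0.284
```

Run:
```python
from h import *
snap('scene','s5.png');s=r.state();print(s['t'],s['ft_force'],s['ee_rot'][:2])
for f in('s2','s3','s4','s5'):needle(f)
cv2.imwrite('pics/c8.png',np.hstack([cv2.imread(f'pics/n_{f}.png')[30:210,20:200] for f in('s2','s3','s4','s5')]))
```

```text
11.65 [-0.68770501 -1.66452892  1.99620633] [[-9.97465922e-01 -7.11439335e-02 -5.24261553e-04]
 [-7.11442288e-02  9.97465877e-01  5.67848244e-04]]
s2 centre (128.0, 125.0) axes 150 150 needle cw deg 206 mm 12.875 2nd [206, 207, 205, 208, 204, 209, 203, 210]
s3 centre (128.0, 125.0) axes 150 150 needle cw deg 228 mm 14.25 2nd [228, 229, 227, 230, 226, 231, 232, 225]
s4 centre (128.0, 125.0) axes 150 150 needle cw deg 227 mm 14.1875 2nd [227, 228, 226, 229, 225, 230, 224, 231]
s5 centre (128.0, 125.0) axes 150 150 needle cw deg 211 mm 13.1875 2nd [211, 212, 210, 213, 209, 214, 208, 215]
```

View pics/c8.png

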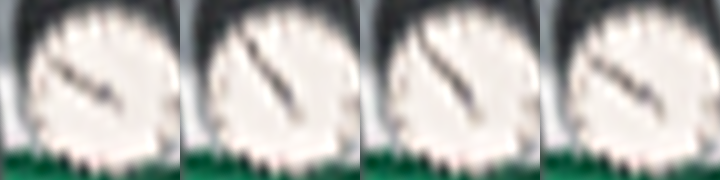

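The readings are symmetric: 206/228/227/211° at 90/140/160/190°, so the peak is near 147°. I'll turn back 43°, then release.

Call:
apply_moves --pt "0.22 0 0 0 -10" --pt "0.22 0 0 0 -20" --pt "0.22 0 0 0 -30" --pt "0.22 0 0 0 -40" --pt "0.22 0 0 0 -43" --pt "0.22 0 0 0 -43"

```text
t: 12.4
ee_pos: [0.6058, -0.2272, 0.1046]
ee_rot: [[-0.682, -0.731, 0.0], [-0.731, 0.682, -0.001], [0.0, -0.001, -1.0]]
ft_force: [0.0, -2.4, 1.7]
finger_gap: 0.288
```

Call:
apply_moves --pt "0.4 0 0 0 0" --pt "0.6 0 0 0 0" --pt "0.6 0 0 0 0" --pt "0.6 0 0 -0.03 0" --pt "0.6 0 0 -0.07 0" --pt "0.6 0 0 -0.11 0" --pt "0.6 0 0 -0.13 0" --pt "0.6 0 0 -0.13 0"

```text
t: 13.4
ee_pos: [0.6067, -0.2273, 0.2365]
ee_rot: [[-0.684, -0.729, 0.004], [-0.729, 0.684, -0.002], [-0.001, -0.004, -1.0]]
ft_force: [-0.3, 1.4, 0.6]
finger_gap: 0.604
```

Run:
```python
from h import *
snap('scene','s6.png');s=r.state();print(s['t'],s['ee_pos'],s['ft_force'],s['finger_gap'])
for f in('s5','s6'):needle(f)
```

```text
13.45 [ 0.60567023 -0.22684688  0.23473891] [ 0.35938388  0.01759519 -0.14899568] 0.5978711160300569
s5 centre (128.0, 125.0) axes 150 150 needle cw deg 211 mm 13.1875 2nd [211, 212, 210, 213, 209, 214, 208, 215]
s6 centre (128.0, 125.0) axes 150 150 needle cw deg 226 mm 14.125 2nd [226, 227, 225, 228, 224, 229, 223, 230]
```

Call:
apply_moves --pt "0.6 0.013 -0.014 0 -10" --pt "0.6 0.026 -0.028 0 -20" --pt "0.6 0.026 -0.028 0 -30" --pt "0.6 0.026 -0.028 0 -40" --pt "0.6 0.026 -0.028 0 -50" --pt "0.6 0.026 -0.028 0 -60" --pt "0.6 0.026 -0.028 0 -70" --pt "0.6 0.026 -0.028 0 -80"

```text
t: 14.45
ee_pos: [0.6072, -0.2644, 0.232]
ee_rot: [[0.604, -0.797, -0.004], [-0.797, -0.604, 0.003], [-0.004, 0.001, -1.0]]
ft_force: [0.6, -0.3, -0.6]
finger_gap: 0.598
```

Call:
apply_moves --pt "0.6 0 0 0 -10" --pt "0.6 0 0 0 -20" --pt "0.6 0 0 0 -30" --pt "0.6 0 0 0 -40" --pt "0.6 0 0 0 -50" --pt "0.6 0 0 0 -60" --pt "0.6 0 0 0 -67" --pt "0.6 0 0 0 -67"

```text
t: 15.45
ee_pos: [0.6074, -0.2645, 0.2324]
ee_rot: [[0.971, 0.237, -0.003], [0.237, -0.971, 0.002], [-0.003, -0.003, -1.0]]
ft_force: [-0.4, 0.0, -1.0]
finger_gap: 0.595
```

Run:
```python
from h import *
snap('wrist','w7.png');s=r.state();print(s['t'],s['ee_pos'],s['ee_rot'][0])
a=needle('w5');b=needle('w7')
x,y=133,73
cv2.imwrite('pics/c9.png',cv2.resize(cv2.imread('pics/w7.png')[y:y+150,x:x+200],None,fx=4,fy=4,interpolation=cv2.INTER_CUBIC))
```

```text
15.5 [ 0.60755566 -0.26459974  0.23277589] [ 0.97162601  0.23650833 -0.00259057]
w5 centre (128.03311157226562, 130.3931884765625) axes 152.4195098876953 153.2686767578125 needle cw deg 146 mm 9.125 2nd [146, 145, 147, 144, 148, 143, 149, 142]
w7 centre (128.09031677246094, 130.4348907470703) axes 152.12513732910156 152.4190216064453 needle cw deg 228 mm 14.25 2nd [228, 229, 227, 230, 226, 231, 225, 232]
```

View pics/c9.png

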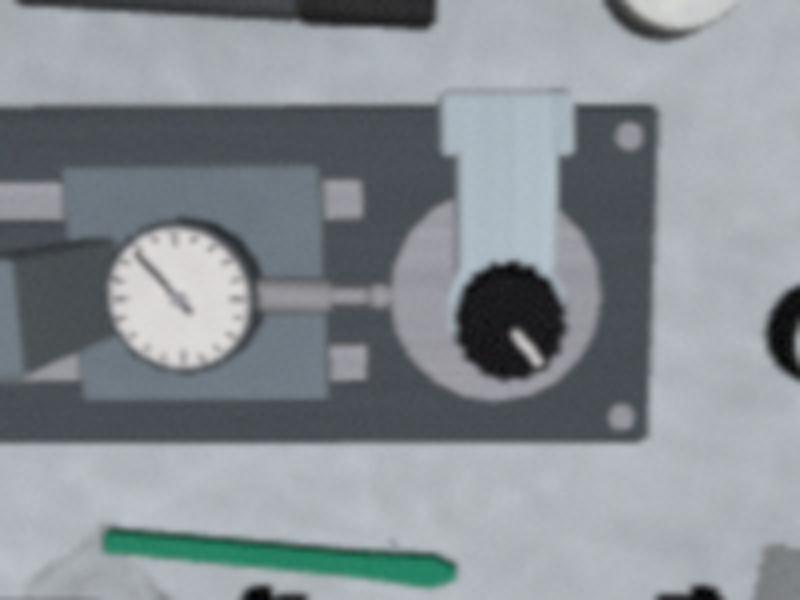

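```bash
python3 -c "
from rig import r
print(r.finish_job())"
```

```text
the job is handed in; nothing more can be done
None
```

The job is handed in: the high spot is against the plunger as far as I can measure, and the plunger reads about 14.2 mm pressed in. `r.finish_job()` gives no verdict, so the result is unconfirmed.

**What I did**
- I slid the gauge up by its lug until the plunger was pressed in about 9.1 mm (9.3 mm by the ball's shift, 9.1 mm by the needle).
- I turned the shaft clockwise by the knob. The needle read 146, 206, 228, 227 and 211° at 0, 90, 140, 160 and 190° of turn.
- The readings put the high spot at about 147°, so I turned back to it, released the knob and lifted clear.

**Last checks**
- **Dial:** from the wrist camera it read 228°, the highest value seen in the sweep. That was the last picture before handing in.
- **Knob mark:** it had turned about 148° in all, which agrees with the 147° I aimed for.
- **Side load:** the wrist force across the shaft stayed at about 2.5 N or less at every reading, roughly 0.5 mm off its centres against the 3 mm limit.
- **Surroundings:** the marker and spudger looked unmoved; I didn't check the other bystanders one by one. The gripper was clear of everything when I handed in, at 15.5 s.

**Small disagreements**
- The scene camera read 226° where the wrist camera read 228°.
- The needle swing of 82° comes to 5.1 mm at the nominal 16° per mm, where about 5.5 mm was expected.
- My first estimate of the disc's offset was 4.4 mm, against the true 3 mm. I used it only for a rough direction.

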